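# Put the block plane away on its cork board and shut the drawer

## Task

Tidy the bench: pick up the small block plane and set it down, without dropping it, upright on its sole and lengthways on the cork board inside the open drawer of the tool chest. Then slide the drawer fully shut without slamming it. Leave the marking gauge in the drawer and all the other tools where they are.

Things in the scene. Friction and masses are not known exactly. Their poses are not given: they have to be found in the camera images.
- plane: Small block plane: dark iron, brass cap, dark wooden knob. Sole 120 (x, knob end at +x) x 42 (y) mm. Its parallel cheeks, 42 mm apart outside, are 39 mm high over the middle 55 mm (body 18 mm high elsewhere); top 44 mm. 0.3 to 0.6 kg. Origin: centre of the underside. Lies left or right of the drawer (swaps with the sanding block).
- cork_board: Loose flat brown cork board, 140 (x) x 100 (y) x 8 mm thick, lying lengthways in one of the drawer's two compartments (left or right: it varies). Origin: centre of the underside; its top is 8 mm higher. The plane belongs on it.
- gauge: Wooden marking gauge: pale bar 140 (x) x 18 mm with a dark head 55 mm wide, 34 mm high over its brass screw, lying in the drawer's other compartment. Origin: centre of the underside. It stays there.
- chest_front (a point): Middle of the front upper edge of the dark wooden tool chest, 100 mm above the bench; axes as the chest's: -x points out of its front, roughly towards the robot, and is the way the drawer slides out. The chest is fixed, 290 mm wide (y), 100 mm high, and reaches 255 mm back (+x) from here. The shut drawer's front panel stands 15 mm in front of this point.
- drawer (a joint): How far the drawer is pulled out, in m: 0 fully shut, 0.205 fully out; starts well open. Sliding friction about 1.5 N.
- drawer_floor (a point): On the drawer's inner floor, mid-width, at its front end where it meets the front panel; moves with the drawer; axes as the chest's. Inside 225 (+x from here) x 248 (y) mm; side walls 6 thick, 39 high; a divider 6 thick, 12 high runs along x from here, leaving two compartments 121 wide, centred 63.5 either side in y. The front panel is 21 thick and 67 high here.
- drawer_handle (a point): Middle of the drawer's steel bar handle: 120 mm long along the chest's y, 35 mm out from the panel's outer face, 38 mm below the chest's top; moves with the drawer.
- sanding_block: Bystander: pale wooden sanding block with a red sole, 110 (x) x 60 x 30 mm; origin at the centre of its underside.
- chisel: Bystander: chisel with yellow handle, 200 mm long (x), 26 mm high, lying on the bench; origin under its middle.
- rasp: Bystander: rasp with red handle, 290 mm long (x), 26 mm high; lying on the bench. The handle end is 140 mm towards -x of its origin.
- glue: Bystander: white glue bottle with orange cap, 60 mm in diameter, 170 mm high, standing on the bench; origin under its middle.
There are look-alikes about, which are no part of the job. What is shaped like the gauge but blue is not meant.

How it is judged:
By the outcome, as a careful person would: the job done as asked, in the order asked, and still so for the second after the job is handed in, with the robot touching nothing.
It also fails if it takes over 56 s, if anything falls off the work surface, if the arm or the gripper's body presses on something with over 40 N, if the wrist force passes 120 N, or if a joint passes its speed limit or range.

## Robot

A 6-joint arm with a two-finger parallel gripper is mounted at the origin on the work surface. World frame = base frame: x ahead of the robot, y to its left, z up, the work surface at z = 0. Lengths are in m, angles in rad, forces in N, time in s.
With the tool pointing down it reaches from about 0.325 to 1 m from the base axis. Payload 5.1 kg.
Tool frame: the origin (TCP) lies midway between the tips of the shut fingers; the grasp point (between the pads) lies 19 mm behind it; z points along the fingers, y is the line along which they close (so a half turn about z gives the same grasp; the last joint's range is limited). The gripper opens to 85 mm and grips with 20 to 120 N. Pads are 22 mm wide; open, the fingers measure 114 mm over their backs; the gripper's body (76 mm by 85 mm) begins 54 mm behind the grasp point. The pads swing forward as they close: fully open they stand 13 mm farther back than shut.
Start: joints at [1.17, 0.124, 1.65, -0, 1.367, -0.083], TCP at [0.203, 0.617, 0.209] pointing down, gripper open.
Joint ranges: [-2.61, 2.61], [-1.02, 2.33], [0.03, 2.71], [-1.35, 4.49], [0.32, 2.68], [-2.91, 2.91]. Speed limits (rad/s): [2.57, 2.57, 3.14, 3.14, 3.14, 3.14].

## Interface

Orientations are given as a unit quaternion [w, x, y, z].
In Python, from plant import read_state, grab_frame, calibration, finish_job gives the robot as it stands.
- The arm moves only by the shell command python3 -m handwheel 'ROWS'. ROWS is text: rows parted by semicolons, each of 7 numbers parted by spaces: the turn, a rotation vector about the tool's x, y, z each as a share of 60 degrees, from -1 to 1, then the shift along the tool's x, y, z each as a share of 4 cm, from -1 to 1, then the opening, from -1 (shut) to 1 (fully open). A call has 1 to 20 rows; each row shifts and turns the commanded pose from where the row before left it, along the tool's axes as they then stand; what a row does not reach is not made up. A row lasts 1/8 s, in which the tool goes at most 62.5 mm and 10.7 degrees, less where a joint would pass 70% of its speed; a pose out of reach is approached as far as the arm can. A call with a number of a shift or a turn outside -1 to 1 is refused whole. A call with a gripper value outside its range is refused whole. The fingers move at their own pace and stop on an object; the grip force is fixed at half the most. Time passes only in rows, so rows that do not move let the fingers close. It gives the time, the measured TCP pose, the force, the opening and the grip force at its end, in the units of the state.
- read_state(): the state, without advancing time (a new reading comes with each control period).
- grab_frame(name): name is "side" or "top"; returns (picture, depth): 384x512x3 uint8, blue, green, red; 384x512 float32, m along the optical axis (not along the pixel's ray), 0 where there is no reading.
- calibration(name): a dict with "K" (3x3 intrinsics, pixels), "cam_to_world" (4x4, takes a point from camera to world coordinates). Camera axes: x right, y down, z forward; pixel columns grow to the right and rows downward; lengths in m; the calibration is good to about 2 mm. A picture is of the moment at which its call begins. calibration takes no time and is no camera call.
- finish_job(): hands the job in; it is judged then, once.
The state is a dict: "time_s": time; "joint_positions": joint angles; "qd": joint speeds; "joint_efforts": joint torques, N m; "position": TCP position; "ee_rot": TCP orientation; "contact_force": force on the tool from outside, world axes, zero at the start; "moment": the same for the moment, N m; "grip_width": finger opening in m; "finger_force": force on a finger pad.
Only numpy, scipy, OpenCV 4.12 (cv2) and the standard library are available. Lean on these libraries where they do the work, as an engineer would, in place of code of your own. Each camera call takes 0.05 s, during which the arm holds its last target. There are 200 camera calls.

## Working session

There is one attempt and no reset: what is moved stays moved. The work goes in short steps, Python scripts to look and compute and a shell command to move; the robot and the scene stay as the last step left them, time stands still between calls to the robot, and variables do not carry over. Pictures are saved under pics/ and viewed, at most 10 in all, crops included, and the job is handed in when it is done.

```bash
ls; mkdir -p pics; python3 - <<'E'
from plant import *
import cv2,numpy as np
for n in("top","side"):
    p,d=grab_frame(n);cv2.imwrite(f"pics/{n}0.png",p);np.save(f"pics/{n}0.npy",d)
    c=calibration(n);print(n,np.round(c["K"],1).tolist(),np.round(c["cam_to_world"],3).tolist())
print(read_state())
E
```

```text
pics
top [[453.3, 0.0, 254.0], [0.0, 453.3, 193.0], [0.0, 0.0, 1.0]] [[0.015, -0.996, 0.085, 0.409], [-1.0, -0.017, -0.024, -0.08], [0.025, -0.084, -0.996, 1.519], [0.0, 0.0, 0.0, 1.0]]
side [[451.3, 0.0, 259.1], [0.0, 451.3, 191.5], [0.0, 0.0, 1.0]] [[0.932, -0.159, 0.326, 0.11], [-0.363, -0.448, 0.817, -1.204], [0.016, -0.88, -0.475, 0.747], [0.0, 0.0, 0.0, 1.0]]
{'time_s': 0.1, 'joint_positions': array([ 1.17044272e+00,  1.24510922e-01,  1.65153763e+00,  5.57152273e-06,
        1.36752565e+00, -8.26054848e-02]), 'qd': array([ 0.00011602, -0.00240343, -0.00458654,  0.00135476, -0.00034037,
       -0.00042761]), 'joint_efforts': array([ 4.96684897e-04, -4.24935293e+01, -3.66652429e+01, -4.15436944e-05,
        3.98467382e-03,  4.18831758e-05]), 'position': array([0.20287212, 0.61689538, 0.20742991]), 'ee_rot': array([-2.39582495e-04,  1.58207026e-01,  9.87405466e-01, -9.61376984e-04]), 'contact_force': array([ 0.48630559, -0.76157978, -0.15529679]), 'moment': array([ 0.00371464, -0.00673252,  0.01513095]), 'finger_force': 0.0, 'grip_width': 0.08515542727075547}
```

View pics/top0.png

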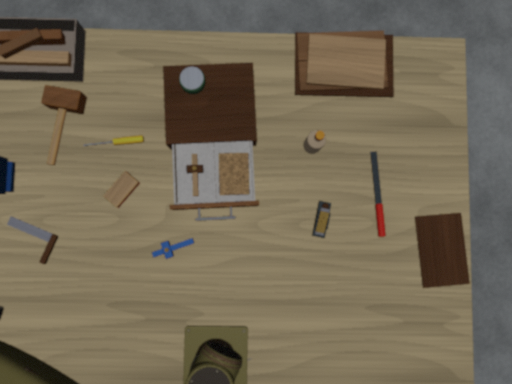

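View pics/side0.png

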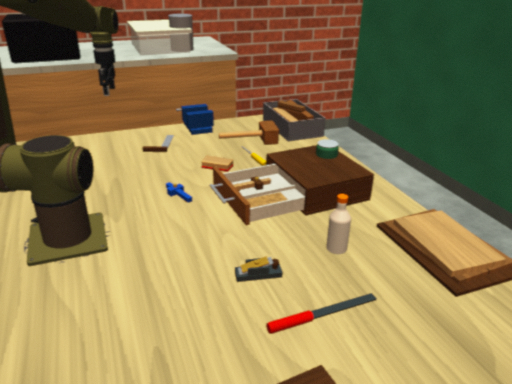

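Top view: plane at about (321,219), drawer open with front panel near row 205 and handle at row 217. Cork is in the right compartment (235,173), the gauge in the left (195,172), and the glue at (316,141). In the side view the plane is at (258,268), with its knob on the right (about 275,264).

```bash
cat >h.py <<'E'
import cv2,numpy as np
from plant import *
def cloud(n,d):
    c=calibration(n);K=np.array(c["K"]);T=np.array(c["cam_to_world"])
    v,u=np.mgrid[:d.shape[0],:d.shape[1]]
    P=np.stack([(u-K[0,2])/K[0,0]*d,(v-K[1,2])/K[1,1]*d,d],-1)
    return P@T[:3,:3].T+T[:3,3]
def ray(n,u,v,z):
    c=calibration(n);K=np.array(c["K"]);T=np.array(c["cam_to_world"])
    r=T[:3,:3]@np.array([(u-K[0,2])/K[0,0],(v-K[1,2])/K[1,1],1]);o=T[:3,3]
    return o+r*(z-o[2])/r[2]
def rect(P2):
    (c,s,a)=cv2.minAreaRect((P2*1000).astype(np.float32))
    if s[0]<s[1]: s=s[::-1];a+=90
    return np.round(c,1),np.round(s,1),round((a+90)%180-90,1)
E
python3 - <<'E'
from h import *
p=cv2.imread("pics/top0.png");d=np.load("pics/top0.npy");W=cloud("top",d)
hsv=cv2.cvtColor(p,cv2.COLOR_BGR2HSV)
def box(u0,v0,u1,v1):
    m=np.zeros(d.shape,bool);m[v0:v1,u0:u1]=1;return m&(d>0)
z=W[...,2]
b=box(300,190,345,245);print("bench z",np.median(z[b]))
for t in(.008,.012,.025): 
    m=b&(z>t);print("plane z>",t,m.sum(),rect(W[m][:,:2]),z[m].max())
dark=b&(hsv[...,2]<75);print("dark",dark.sum(),rect(W[dark][:,:2]))
P=W[b&(z>.025)];i=P[:,2].argsort()[-8:];print(np.round(P[i],3).tolist())
ch=box(160,60,262,150)&(z>.085)&(z<.11);print("chest",rect(W[ch][:,:2]),np.median(z[ch]))
fp=box(160,195,265,212)&(z>.045)&(z<.1);print("panel",fp.sum(),rect(W[fp][:,:2]),np.median(z[fp]))
ck=box(217,150,252,197);ck&=(hsv[...,1]>70);print("cork",ck.sum(),rect(W[ck][:,:2]),np.median(z[ck]))
fl=box(175,150,215,200)&(hsv[...,1]<40);print("floor",np.median(z[fl]))
h=box(190,209,240,224)&(z>.03);print("handle",h.sum(),rect(W[h][:,:2]),np.median(z[h]))
g=box(180,150,212,200)&(hsv[...,1]>70);print("gauge",g.sum(),rect(W[g][:,:2]))
gl=box(300,125,335,158)&(z>.05);print("glue",rect(W[gl][:,:2]),z[gl].max())
j=box(175,62,210,95)&(z>.115);print("jar",rect(W[j][:,:2]),z[j].max())
s=np.load("pics/side0.npy");S=cloud("side",s);ps=cv2.imread("pics/side0.png")
q=S[250:285,228:290].reshape(-1,3);q=q[(q[:,2]>.01)&(q[:,2]<.07)];print("side plane",rect(q[:,:2]),q[:,2].max())
a=cv2.resize(p[130:250,160:340],None,fx=4,fy=4,interpolation=cv2.INTER_CUBIC);cv2.imwrite("pics/crop.png",a)
E
```

```text
bench z 0.00165438477256874
plane z> 0.008 517 (array([ 468.2, -344.9]), array([182.3, 132. ]), -5.2) 0.05377400192115189
plane z> 0.012 476 (array([ 452.9, -358.1]), array([119.8,  81.4]), -9.3) 0.05377400192115189
plane z> 0.025 320 (array([ 455.2, -339.1]), array([110.4,  42.8]), -9.0) 0.05377400192115189
dark 164 (array([ 455. , -338.5]), array([114.6,  41.2]), -10.6)
[[0.479, -0.331, 0.05], [0.447, -0.337, 0.05], [0.476, -0.35, 0.051], [0.45, -0.34, 0.052], [0.479, -0.334, 0.053], [0.469, -0.347, 0.053], [0.476, -0.337, 0.053], [0.473, -0.347, 0.054]]
chest (array([819.3,  34.8]), array([291.1, 256.9]), -86.3) 0.10044163588297272
panel 652 (array([498.9,  12.8]), array([281. ,  52.8]), -89.4) 0.08592598738145274
cork 1173 (array([600.4, -47.2]), array([136.6,  95.9]), 3.9) 0.03060645336157286
floor 0.023059184922467835
handle 170 (array([463. ,  10.7]), array([124.7,  35.3]), -87.6) 0.06694434140788597
gauge 257 (array([592.1,  75.4]), array([131. ,  47.6]), 16.5)
glue (array([ 703.5, -305. ]), array([58.1, 53.9]), 60.7) 0.17797065902187836
jar (array([881.1,  87.9]), array([77.8, 76.2]), 64.1) 0.15364115613810925
side plane (array([ 456.5, -344.7]), array([121.1,  47.5]), -10.4) 0.04988911079938252
```

View pics/crop.png

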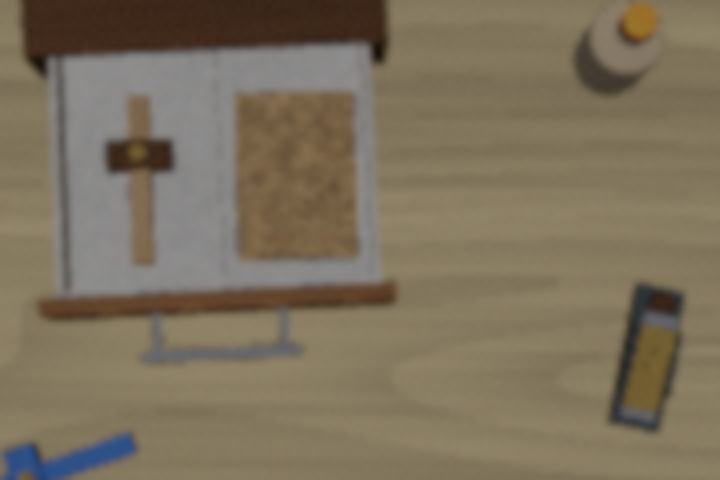

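The crop confirms this: the dark knob end of the plane points to +x (crop (662,298)). Yaw is about −10° for the plane and about +3.8° for the chest and cork. I'm moving to hover over the plane.

```bash
python3 -m handwheel '0 0 -0.133 0 0 0 1;0 0 0 -.5 -.4 0 1;0 0 0 -.95 -.7 0 1;0 0 0 -.95 -.7 0 1;0 0 0 -.95 -.7 0 1;0 0 0 -.95 -.7 0 1;0 0 0 -.95 -.7 0 1;0 0 0 -.95 -.7 0 1;0 0 0 -.95 -.7 0 1;0 0 0 -.95 -.7 0 1;0 0 0 -.95 -.7 0 1;0 0 0 -.95 -.7 0 1;0 0 0 -.4 -1 0 1;0 0 0 0 -1 0 1;0 0 0 0 -1 0 1;0 0 0 0 -1 0 1;0 0 0 0 -1 0 1;0 0 0 0 -1 0 1;0 0 0 0 -1 0 1;0 0 0 0 -.8 0 1'
cat >>h.py <<'E'
from scipy.spatial.transform import Rotation as Ro
def go(x,y,z,yaw=None):
    "shares needed from the present pose; yaw = wanted object x-axis yaw, deg"
    s=read_state();R=Ro.from_quat(np.roll(s["ee_rot"],-1)).as_matrix()
    yw=np.degrees(np.arctan2(-R[1,0],-R[0,0]));tilt=np.degrees(np.arccos(-R[2,2]))
    if yaw is not None:   # turn first, then shift along the turned axes
        R=Ro.from_euler("z",yaw-yw,degrees=True).as_matrix()@R
        print("turn z share total",round(-(yaw-yw)/60,3))
    print("t",round(s["time_s"],2),"pos",np.round(s["position"],4),"yaw",round(yw,2),"tilt",round(tilt,2),"F",np.round(s["contact_force"],1),"w",round(s["grip_width"],4),"gf",round(s["finger_force"],1))
    print("shift shares",np.round(R.T@(np.array([x,y,z])-s["position"])/.04,2))
E
python3 -c "
from h import *
go(.455,-.341,.12,-10.3)"
```

```text
time_s: 2.6
position: [0.5032, -0.0571, 0.2083]
ee_rot: [-0.0, 0.091, 0.996, -0.0]
contact_force: [0.7, -0.4, -0.2]
grip_width: 0.0853
finger_force: 0.0
turn z share total -0.002
t 2.6 pos [ 0.5032 -0.0571  0.2083] yaw -10.42 tilt 0.04 F [ 0.7 -0.4 -0.2] w 0.0853 gf 0.0
shift shares [-0.08 -7.2   2.21]
```

```bash
python3 -m handwheel '0 0 0 0 -1 0 1;0 0 0 0 -1 0 1;0 0 0 0 -1 0 1;0 0 0 0 -1 .3 1;0 0 0 0 -1 .5 1;0 0 0 -.08 -1 .5 1;0 0 0 0 -.8 .5 1;0 0 0 0 -.4 .4 1;0 0 0 0 0 0 1'
python3 - <<'E'
from h import *
go(.455,-.341,.006,-10.3)
a,d=grab_frame("top");b,e=grab_frame("side")
x=cv2.resize(a[180:260,280:360],None,fx=5,fy=5);y=cv2.resize(b[190:290,210:310],None,fx=4,fy=4)
cv2.imwrite("pics/c2.png",np.hstack([x,y]))
E
```

```text
time_s: 3.72
position: [0.455, -0.3386, 0.1188]
ee_rot: [-0.001, 0.09, 0.996, 0.001]
contact_force: [-0.2, 0.1, -0.4]
grip_width: 0.0856
finger_force: 0.0
turn z share total -0.001
t 3.73 pos [ 0.455  -0.3386  0.1188] yaw -10.37 tilt 0.21 F [-0.2  0.1 -0.4] w 0.0856 gf 0.0
shift shares [-0.02 -0.06  2.82]
```

View pics/c2.png

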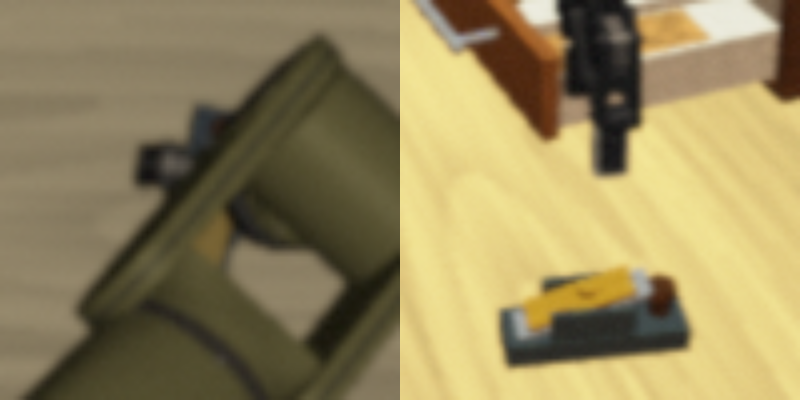

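The side view shows the plane upright below the fingers, with its near sole edge from side px (236.3,281.3) to (282,276.3). I'll check the centre from that edge.

```bash
python3 - <<'E'
from h import *
A=ray("side",236.3,281.3,0);B=ray("side",282,276.3,0);print(A,B)
v=(B-A)[:2];L=np.linalg.norm(v);v/=L
print(L,np.degrees(np.arctan2(v[1],v[0])),((A+B)/2)[:2]+.021*np.array([-v[1],v[0]]))
E
```

```text
[ 0.39421015 -0.34854889  0.        ] [ 0.51144649 -0.37044222  0.        ]
0.11926306662281622 -10.577877191534043 [ 0.45668333 -0.33885242]
```

Confirmed to within 2 mm, so I'm descending and gripping.

```bash
python3 -m handwheel '0 0 0 -.03 0 .7 1;0 0 0 0 0 .8 1;0 0 0 0 0 .7 1;0 0 0 0 0 .4 1;0 0 0 0 0 .2 1;0 0 0 0 0 0 1;0 0 0 0 0 0 -1;0 0 0 0 0 0 -1;0 0 0 0 0 0 -1;0 0 0 0 0 0 -1;0 0 0 0 0 0 -1;0 0 0 0 0 0 -1;0 0 0 0 0 0 -1;0 0 0 0 0 0 -1'; python3 -c "
from h import *
go(.456,-.339,.13,3.8)"
```

```text
time_s: 5.58
position: [0.4586, -0.3404, 0.0104]
ee_rot: [0.001, 0.089, 0.996, -0.001]
contact_force: [-1.9, -2.6, 5.1]
grip_width: 0.0394
finger_force: 60.4
turn z share total -0.234
t 5.58 pos [ 0.4586 -0.3404  0.0104] yaw -10.23 tilt 0.19 F [-1.9 -2.6  5.1] w 0.0394 gf 60.4
shift shares [ 0.06  0.03 -2.99]
```

```bash
python3 -m handwheel '0 0 0 0 0 -.3 -1;0 0 0 0 0 -.6 -1;0 0 0 0 0 -.8 -1;0 0 0 0 0 -.8 -1;0 0 0 0 0 -.8 -1;0 0 0 0 0 -.4 -1;0 0 0 0 0 0 -1'; python3 - <<'E'
from h import *
go(.600,-.047,.14,3.8)
b,e=grab_frame("side")
cv2.imwrite("pics/c3.png",cv2.resize(b[130:290,170:370],None,fx=4,fy=4))
E
```

```text
time_s: 6.45
position: [0.458, -0.3391, 0.1573]
ee_rot: [0.001, 0.089, 0.996, -0.0]
contact_force: [-0.2, 0.3, -4.9]
grip_width: 0.0394
finger_force: 61.3
turn z share total -0.234
t 6.45 pos [ 0.458  -0.3391  0.1573] yaw -10.23 tilt 0.08 F [-0.2  0.3 -4.9] w 0.0394 gf 61.3
shift shares [-4.03  7.05  0.43]
```

View pics/c3.png

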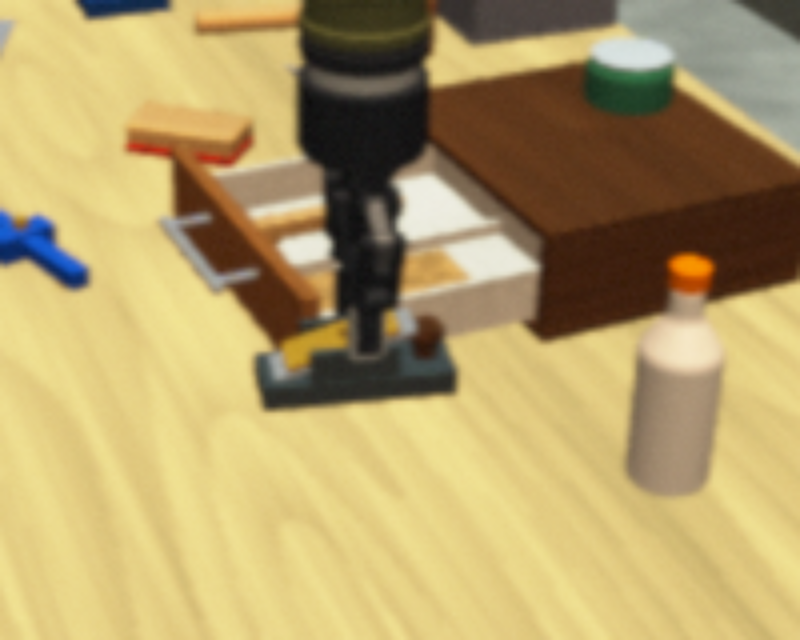

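The plane is held and looks level (bottom edge crop (265,405)–(455,388)). I'll work out the sole height from it.

```bash
python3 - <<'E'
from h import *
s=read_state()["position"];yaw=np.radians(-10.23);n=np.array([-np.sin(yaw),np.cos(yaw),0])
q=s-.021*n
for u,v in((236.3,231.3),(283.8,227)):
    a=ray("side",u,v,0);o=np.array(calibration("side")["cam_to_world"])[:3,3]
    t=((q-o)@n)/((a-o)@n);print(o+t*(a-o))
d=np.load("pics/top0.npy");W=cloud("top",d)
for nm,v,u in(("cork",slice(157,190),slice(222,247)),("floorR",slice(190,200),slice(190,240)),("floorL",slice(155,195),slice(205,211))):print(nm,np.median(W[v,u,2]))
print("handle",ray("top",160+220/4,130+353/4,.062), "panel outer edge",ray("top",160+215/4,130+306/4,.09))
E
```

```text
[ 0.39544462 -0.34865722  0.15146809]
[ 0.51007834 -0.36934505  0.15102714]
cork 0.0305852935658828
floorR 0.024323459109810708
floorL 0.0226137650786411
handle [0.44979839 0.00896022 0.062     ] panel outer edge [0.48592085 0.01200912 0.09      ]
```

```bash
python3 -m handwheel '0 0 -.058 0 .3 0 -1;0 0 -.058 0 .5 0 -1;0 0 -.058 -.1 .7 0 -1;0 0 -.06 -.3 .8 0 -1;0 0 0 -.5 .8 0 -1;0 0 0 -.6 .8 0 -1;0 0 0 -.7 .8 0 -1;0 0 0 -.7 .8 0 -1;0 0 0 -.6 .7 0 -1;0 0 0 -.4 .5 0 -1;0 0 0 -.1 .3 0 -1;0 0 0 0 0 0 -1;0 0 0 0 0 0 -1'; python3 -c "
from h import *
go(.602,-.047,.044,3.8)"
```

```text
time_s: 8.12
position: [0.6102, -0.0509, 0.1563]
ee_rot: [-0.0, -0.033, 0.999, -0.0]
contact_force: [0.1, -1.3, -4.5]
grip_width: 0.0392
finger_force: 61.4
turn z share total -0.0
t 8.12 pos [ 0.6102 -0.0509  0.1563] yaw 3.79 tilt 0.05 F [ 0.1 -1.3 -4.5] w 0.0392 gf 61.4
shift shares [0.19 0.11 2.81]
```

```bash
python3 -m handwheel '0 0 0 .19 .11 .3 -1;0 0 0 0 0 .6 -1;0 0 0 0 0 .7 -1;0 0 0 0 0 .5 -1;0 0 0 0 0 .3 -1;0 0 0 0 0 .2 -1;0 0 0 0 0 0 -1'; python3 - <<'E'
from h import *
go(.602,-.047,.040,3.8)
b,e=grab_frame("side");t,_=grab_frame("top")
cv2.imwrite("pics/c4.png",np.hstack([cv2.resize(b[150:240,200:300],None,fx=4,fy=4),cv2.resize(t[140:230,180:280],None,fx=4,fy=4)]))
E
```

```text
time_s: 9.0
position: [0.603, -0.0465, 0.0525]
ee_rot: [-0.0, -0.033, 0.999, 0.0]
contact_force: [0.6, -0.2, -4.8]
grip_width: 0.0396
finger_force: 61.4
turn z share total 0.0
t 9.0 pos [ 0.603  -0.0465  0.0525] yaw 3.81 tilt 0.02 F [ 0.6 -0.2 -4.8] w 0.0396 gf 61.4
shift shares [ 0.02 -0.01  0.31]
```

View pics/c4.png

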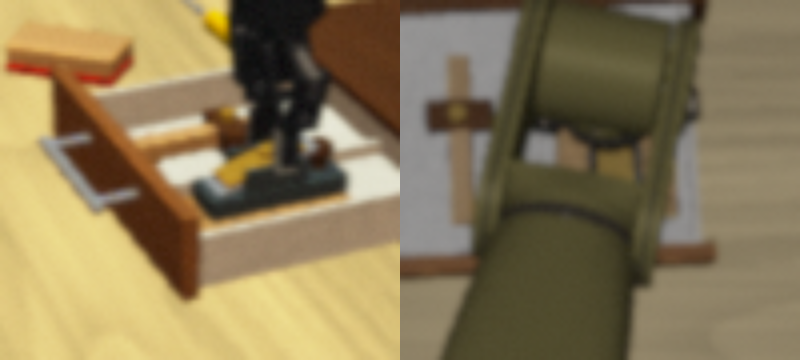

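The plane is just above the cork and lengthways in its compartment (side crop (270,190)). I'm lowering it in small steps and watching the force.

```bash
python3 -m handwheel '0 0 0 0 0 .1 -1;0 0 0 0 0 .05 -1;0 0 0 0 0 0 -1'; python3 -m handwheel '0 0 0 0 0 .05 -1;0 0 0 0 0 0 -1'; python3 -m handwheel '0 0 0 0 0 .05 -1;0 0 0 0 0 0 -1'
```

```text
time_s: 9.48
position: [0.6028, -0.0464, 0.0464]
ee_rot: [-0.0, -0.033, 0.999, 0.0]
contact_force: [-0.5, -0.2, -3.3]
grip_width: 0.0395
finger_force: 61.4
time_s: 9.72
position: [0.6028, -0.0465, 0.0444]
ee_rot: [-0.0, -0.033, 0.999, 0.0]
contact_force: [-0.2, 0.3, -5.0]
grip_width: 0.0396
finger_force: 61.4
time_s: 9.98
position: [0.6028, -0.0465, 0.0424]
ee_rot: [-0.0, -0.033, 0.999, 0.0]
contact_force: [-0.0, 0.8, -4.4]
grip_width: 0.0393
finger_force: 61.4
```

```bash
for i in 1; do python3 -m handwheel '0 0 0 0 0 .04 -1;0 0 0 0 0 0 -1'; python3 -m handwheel '0 0 0 0 0 .04 -1;0 0 0 0 0 0 -1'; done
```

```text
time_s: 10.22
position: [0.6029, -0.0465, 0.0408]
ee_rot: [-0.0, -0.033, 0.999, 0.0]
contact_force: [-1.2, -0.2, -4.2]
grip_width: 0.0394
finger_force: 61.4
time_s: 10.48
position: [0.6037, -0.0464, 0.0404]
ee_rot: [0.001, -0.033, 0.999, -0.0]
contact_force: [-0.4, 0.5, 1.4]
grip_width: 0.0396
finger_force: 62.1
```

Contact at TCP z = 0.0405. Releasing to about 60 mm.

```bash
python3 -m handwheel '0 0 0 0 0 0 .2;0 0 0 0 0 0 .4;0 0 0 0 0 0 .4;0 0 0 0 0 0 .4;0 0 0 0 0 0 .4;0 0 0 0 0 -.1 .4;0 0 0 0 0 -.3 .4;0 0 0 0 0 -.5 .4;0 0 0 0 0 -.8 .4;0 0 0 0 0 -.8 .4;0 0 0 0 0 -.5 .4;0 0 0 0 0 0 .4'; python3 -c "
from h import *
go(.40,.006,.16,3.8);go(.40,.006,.045)"
```

```text
time_s: 11.98
position: [0.6045, -0.0467, 0.1624]
ee_rot: [0.002, -0.033, 0.999, -0.001]
contact_force: [0.2, 0.5, -0.0]
grip_width: 0.0596
finger_force: 0.0
turn z share total 0.0
t 11.97 pos [ 0.6045 -0.0467  0.1624] yaw 3.81 tilt 0.29 F [ 0.2  0.5 -0. ] w 0.0596 gf 0.0
shift shares [5.01 1.65 0.03]
t 11.97 pos [ 0.6045 -0.0467  0.1624] yaw 3.81 tilt 0.29 F [ 0.2  0.5 -0. ] w 0.0596 gf 0.0
shift shares [5.03 1.66 2.91]
```

```bash
python3 -m handwheel '0 0 0 .4 .1 0 -1;0 0 0 .8 .3 0 -1;0 0 0 .9 .3 0 -1;0 0 0 .9 .3 0 -1;0 0 0 .9 .3 0 -1;0 0 0 .8 .3 0 -1;0 0 0 .3 .06 .3 -1;0 0 0 0 0 .8 -1;0 0 0 0 0 .9 -1;0 0 0 0 0 .6 -1;0 0 0 0 0 .3 -1;0 0 0 0 0 0 -1'; python3 - <<'E'
from h import *
go(.592,.0195,.045,3.8)
b,e=grab_frame("side");t,_=grab_frame("top")
cv2.imwrite("pics/c5.png",np.hstack([cv2.resize(b[140:240,190:290],None,fx=4,fy=4),cv2.resize(t[135:235,170:270],None,fx=4,fy=4)]))
E
```

```text
time_s: 13.48
position: [0.3979, 0.0065, 0.042]
ee_rot: [-0.002, -0.033, 0.999, 0.0]
contact_force: [-0.2, 0.3, 0.6]
grip_width: -0.0003
finger_force: 0.0
turn z share total 0.0
t 13.47 pos [0.3979 0.0065 0.042 ] yaw 3.8 tilt 0.18 F [-0.2  0.3  0.6] w -0.0003 gf 0.0
shift shares [-4.86  0.   -0.09]
```

View pics/c5.png

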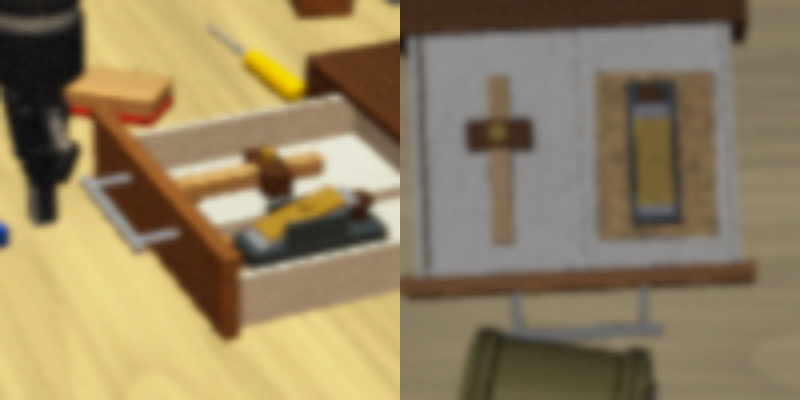

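The plane is upright and centred on the cork (top crop (655,155)). The handle bar is at (585,330), just ahead of the shut fingers. Pushing gently.

```bash
python3 -m handwheel '0 0 0 -.3 0 0 -1;0 0 0 -.3 0 0 -1;0 0 0 -.2 0 0 -1;0 0 0 -.1 0 0 -1;0 0 0 -.1 0 0 -1;0 0 0 -.1 0 0 -1;0 0 0 -.1 0 0 -1;0 0 0 -.1 0 0 -1;0 0 0 -.1 0 0 -1;0 0 0 -.15 0 0 -1;0 0 0 -.15 0 0 -1;0 0 0 -.15 0 0 -1;0 0 0 -.15 0 0 -1'; python3 -m handwheel '0 0 0 -.15 0 0 -1;0 0 0 -.15 0 0 -1;0 0 0 -.15 0 0 -1;0 0 0 -.15 0 0 -1;0 0 0 -.15 0 0 -1;0 0 0 -.15 0 0 -1;0 0 0 -.15 0 0 -1;0 0 0 -.15 0 0 -1;0 0 0 -.15 0 0 -1;0 0 0 -.15 0 0 -1'; python3 -c "
from h import *
go(.61,.0207,.045)"
```

```text
time_s: 15.2
position: [0.4792, 0.0118, 0.0434]
ee_rot: [-0.0, -0.033, 0.999, 0.0]
contact_force: [-2.0, 0.2, 0.7]
grip_width: 0.0003
finger_force: 0.7
time_s: 16.45
position: [0.5391, 0.0158, 0.0434]
ee_rot: [-0.0, -0.033, 0.999, -0.0]
contact_force: [-2.2, -0.2, 0.8]
grip_width: 0.0003
finger_force: 0.7
t 16.45 pos [0.5391 0.0158 0.0434] yaw 3.81 tilt 0.0 F [-2.2 -0.2  0.8] w 0.0003 gf 0.7
shift shares [-1.78  0.   -0.04]
```

```bash
python3 -m handwheel '0 0 0 -.15 0 0 -1;0 0 0 -.15 0 0 -1;0 0 0 -.15 0 0 -1;0 0 0 -.15 0 0 -1;0 0 0 -.15 0 0 -1;0 0 0 -.15 0 0 -1;0 0 0 -.15 0 0 -1;0 0 0 -.15 0 0 -1;0 0 0 -.15 0 0 -1;0 0 0 -.1 0 0 -1;0 0 0 -.07 0 0 -1;0 0 0 -.05 0 0 -1;0 0 0 -.05 0 0 -1'; python3 - <<'E'
from h import *
go(.625,.0215,.045)
b,e=grab_frame("side");t,_=grab_frame("top")
cv2.imwrite("pics/c6.png",np.hstack([cv2.resize(b[130:230,230:330],None,fx=4,fy=4),cv2.resize(t[95:195,170:270],None,fx=4,fy=4)]))
E
```

```text
time_s: 18.08
position: [0.6034, 0.0201, 0.0435]
ee_rot: [-0.0, -0.033, 0.999, 0.0]
contact_force: [-2.5, -0.7, 0.8]
grip_width: 0.0004
finger_force: 0.9
t 18.07 pos [0.6034 0.0201 0.0435] yaw 3.81 tilt 0.0 F [-2.5 -0.7  0.8] w 0.0004 gf 0.9
shift shares [-0.54 -0.   -0.04]
```

View pics/c6.png

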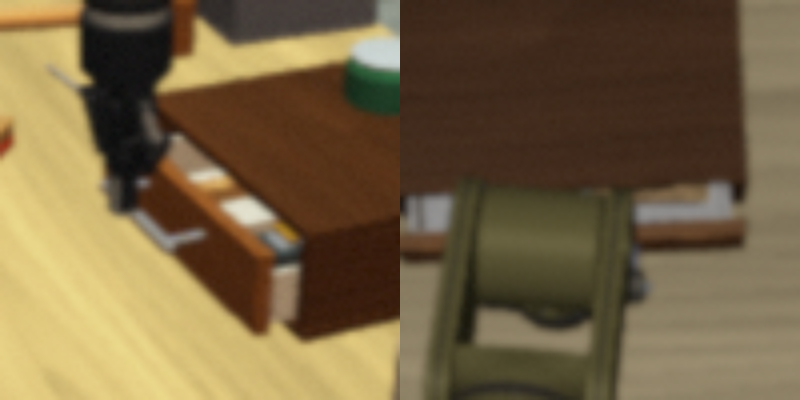

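About 3 cm still to go (gap at side crop (285,290)). Continuing slowly, with force checks.

```bash
python3 -m handwheel '0 0 0 -.1 0 0 -1;0 0 0 -.1 0 0 -1;0 0 0 -.1 0 0 -1;0 0 0 -.08 0 0 -1;0 0 0 -.06 0 0 -1;0 0 0 -.05 0 0 -1;0 0 0 -.05 0 0 -1' | sed -n '1,4p'; python3 - <<'E'
from h import *
go(.63,.0215,.045)
t,d=grab_frame("top");W=cloud("top",d);R=W[:,236:252]
for r in range(130,170,2): print(r,np.round(np.median(W[r,240:254,:],axis=0),3),t[r,246])
E
```

```text
time_s: 19.05
position: [0.6251, 0.0215, 0.0435]
ee_rot: [0.0, -0.033, 0.999, -0.0]
contact_force: [-1.8, 0.8, 2.1]
t 19.05 pos [0.6251 0.0215 0.0435] yaw 3.81 tilt 0.0 F [-1.8  0.8  2.1] w 0.0 gf 1.2
shift shares [-0.12 -0.01 -0.04]
130 [ 0.73  -0.087  0.102] [29 43 63]
132 [ 0.724 -0.087  0.1  ] [26 39 61]
134 [ 0.717 -0.087  0.102] [30 44 66]
136 [ 0.711 -0.087  0.1  ] [28 44 66]
138 [ 0.705 -0.088  0.1  ] [29 42 64]
140 [ 0.701 -0.088  0.089] [67 72 81]
142 [ 0.699 -0.088  0.063] [115 120 124]
144 [ 0.688 -0.088  0.089] [ 58  77 105]
146 [ 0.681 -0.088  0.089] [43 66 96]
148 [ 0.679 -0.088  0.064] [20 33 53]
150 [ 0.679 -0.089  0.027] [36 49 63]
152 [ 0.677 -0.089  0.001] [ 87 112 123]
154 [ 0.67  -0.089  0.004] [ 98 125 137]
156 [ 0.664 -0.089  0.001] [ 96 123 135]
158 [ 0.656 -0.089  0.002] [ 97 124 135]
160 [ 0.65  -0.089  0.002] [ 96 123 134]
162 [ 0.643 -0.089  0.002] [ 94 120 132]
164 [ 0.636 -0.09   0.   ] [ 97 124 137]
166 [ 0.63  -0.09  -0.001] [ 97 124 137]
168 [ 0.622 -0.09   0.002] [ 98 124 136]
```

```bash
python3 -m handwheel '0 0 0 -.05 0 0 -1;0 0 0 -.04 0 0 -1;0 0 0 0 0 0 -1'|sed -n 2,4p; for i in 1; do python3 -m handwheel '0 0 0 -.04 0 0 -1;0 0 0 0 0 0 -1'|sed -n 2,4p;python3 -m handwheel '0 0 0 -.04 0 0 -1;0 0 0 0 0 0 -1'|sed -n 2,4p; done
```

```text
position: [0.6289, 0.0218, 0.0435]
ee_rot: [0.0, -0.033, 0.999, 0.0]
contact_force: [-1.2, 0.0, 1.6]
position: [0.6303, 0.0218, 0.0435]
ee_rot: [0.0, -0.033, 0.999, -0.0]
contact_force: [-1.1, -0.6, 0.3]
position: [0.6307, 0.0219, 0.0434]
ee_rot: [-0.001, -0.033, 0.999, -0.0]
contact_force: [-5.2, -1.1, 4.2]
```

```bash
python3 -m handwheel '0 0 0 -.04 0 0 -1;0 0 0 0 0 0 -1'|sed -n 2,4p;python3 -m handwheel '0 0 0 -.03 0 0 -1;0 0 0 0 0 0 -1'|sed -n 1,4p
```

```text
position: [0.6308, 0.0219, 0.0433]
ee_rot: [-0.003, -0.033, 0.999, -0.0]
contact_force: [-10.0, -1.1, 7.5]
time_s: 20.48
position: [0.6309, 0.0219, 0.0433]
ee_rot: [-0.005, -0.033, 0.999, -0.0]
contact_force: [-14.2, -2.6, 11.0]
```

It's against the stop, at the predicted shut position. Backing off and checking.

```bash
python3 -m handwheel '0 0 0 .1 0 0 -1;0 0 0 .2 0 0 -1;0 0 0 .5 0 0 -1;0 0 0 .7 0 0 -1;0 0 0 .9 0 0 -1;0 0 0 .9 0 0 -1;0 0 0 .9 0 0 -1;0 0 0 .6 0 -.5 -1;0 0 0 .3 0 -1 -1;0 0 0 0 0 -1 -1;0 0 0 0 0 -1 -1;0 0 0 0 0 -.5 -1;0 0 0 0 0 0 -1'; python3 - <<'E'
from h import *
b,e=grab_frame("side");t,d=grab_frame("top");W=cloud("top",d)
for r in range(136,152,2): print(r,np.round(np.median(W[r,236:250,:],axis=0),3))
z=W[...,2];m=np.zeros(z.shape,bool);m[60:150,160:262]=1;m&=(z>.096)&(z<.106);print(rect(W[m][:,:2]))
cv2.imwrite("pics/c7.png",np.hstack([cv2.resize(b[110:260,180:330],(400,400)),cv2.resize(t[60:260,160:360],(400,400))]))
E
```

```text
time_s: 22.1
position: [0.4318, 0.0086, 0.2045]
ee_rot: [0.001, -0.033, 0.999, -0.0]
contact_force: [0.4, 0.6, -0.6]
grip_width: -0.0001
finger_force: 0.0
136 [ 0.711 -0.075  0.101]
138 [ 0.704 -0.075  0.1  ]
140 [ 0.699 -0.075  0.095]
142 [ 0.694 -0.075  0.086]
144 [ 0.688 -0.075  0.087]
146 [ 0.684 -0.075  0.075]
148 [ 0.684 -0.075  0.039]
150 [ 0.684 -0.075 -0.   ]
(array([816. ,  34.3]), array([290.3, 262.7]), -86.3)
```

View pics/c7.png

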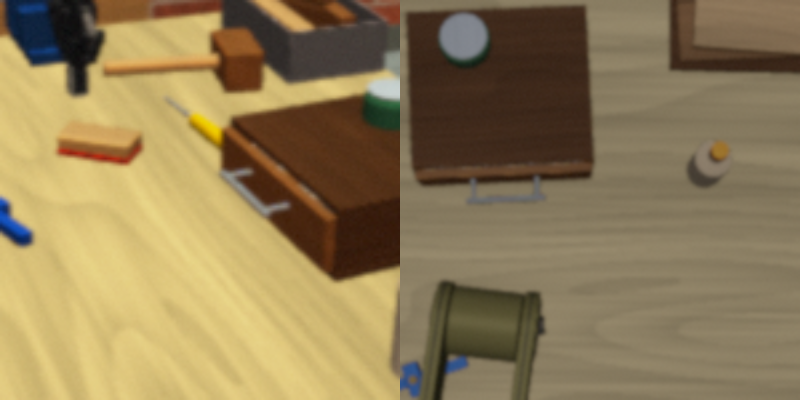

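The drawer is flush with the chest (side crop (280,195)), the panel face is 15 mm in front of the chest edge, and the bystanders haven't moved. Handing in.

```bash
python3 -c "
from plant import *
print(finish_job())"
```

```text
the job is handed in; nothing more can be done
None
```

The block plane is upright and lengthways on the cork board, the drawer is pushed gently to its stop with the gauge still in it, and the job was handed in at about 22 s of the 56 s allowed.

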